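Clear the relay, release two catches and hold the board rack's gate open

TASK

Clear the loose relay out of the gate's way: set it fully down in the tray nest of its own shape and let go. Then squeeze the round-pin catch on the board rack fully together, after it the flat-plate catch, and by its upright handle swing the gate past its detent until it stands about square to the rack. Finish while still holding the gate wide open by the handle, with the other things on the bench left where they were.

Things in the scene. Friction and masses are not known exactly. Their poses are not given: they have to be found in the camera images.
- rack: Black rack of circuit boards, fixed, 270 mm wide (y), 175 mm deep, front rail top 90 mm above the bench. Origin on the bench under the middle of the shut gate; x points into the rack, away from the robot, y along the shut gate towards the hinge, z up. An 8 mm thick sill lies before the hinge half (x -80 to +10, y 25 to 135 mm); nothing else of it stands before the gate.
- gate_hinge (a point): Point on the gate's vertical hinge axis, 115 mm along +y of the rack origin, 90 mm above the bench, with the rack's axes. The aluminium gate panel reaches 236 mm from the hinge, is 8 mm thick, 17 to 77 mm above the bench, with two 8 mm wide teeth on top up to 104 mm, before which the catches' hooks stand and hold it shut.
- gate (a joint): Gate angle, rad: 0 shut (along -y from the hinge), grows as it swings out to the robot, clockwise seen from above; stop at 1.65. Latched it has about 0.05 rad of play. A sprung ball detent resists from about 0.6 to 0.9 rad (about 6 N at the handle); a return spring (0.22 N m/rad, about 2 N at the handle when wide) always draws it shut: let go when wide, it falls back against the detent (0.87 rad).
- gate_handle: Round upright dark steel handle, 18 mm diameter, 75 to 125 mm above the bench. Origin on its axis, 105 mm above the bench. It stands 50 mm before the gate panel's middle and 125 mm along it from the hinge (gate shut: rack x -50, y -10 mm) and goes round with the gate; it is a sleeve that turns freely on its pin. Its bracket to the gate lies below 72 mm.
- catch_round: Catch with two upright round steel pins, 14 mm diameter, on a plate 38 x 96 x 6 mm on the rack's rail, at rack x 30, y +45 or -75 mm (the flat catch has the other place). Origin under the plate's middle, 90 mm above the bench; axes of the rack. Squeezed along y. Pins 7 to 41 mm above the origin, 60 mm over their outsides when locked. A hook reaches over the gate (to x -43 mm).
- catch_round_tab (a joint): How far each pin of the round catch has been squeezed inwards, m: 0 locked, 0.011 fully together (38 mm over the outsides); the two pins are geared and move equally. Stiff (about 6 N) and stays where it is left; frees the gate from 0.0075 on.
- catch_flat: Catch with two upright flat steel plates, each 8 mm thick (y), 30 mm wide (x), otherwise like the round catch: 60 mm over the outsides when locked, plates from 7 to 41 mm above the origin, origin under the base plate's middle, squeezed along y.
- catch_flat_tab (a joint): How far each plate of the flat catch has been squeezed inwards, m: 0 locked, 0.011 fully together (38 mm over the outsides), geared, about 6 N, stays where it is left; frees the gate from 0.0075 on.
- relay: Loose black box-shaped relay, 44 (x) x 28 (y) x 40 (z) mm, about 60 g, upright on the bench before the gate, in its swing. Origin at the centre of its underside.
- tray: Fixed grey tray, 85 (x) x 170 (y) x 16 mm high, with three nests 12 mm deep in a row along y: oblong (y +48 mm), round (y -8 mm, holds a choke) and square (y -56 mm, empty, 32 mm, too small for the relay). Origin at the centre of its underside.
- tray_hole0 (a point): Middle of the mouth of the oblong nest, 16 mm above the bench; nest 48 (x) x 32 (y) mm, 12 mm deep; axes of the tray.
- choke: Bystander: copper round choke, 33 mm diameter, 26 mm high, sitting in the tray's round nest; origin at its underside.
- meter: Bystander: orange multimeter, 190 x 90 x 48 mm, lying; origin at its underside.
- screwdriver: Bystander: screwdriver 170 mm long (x), lying left of the rack; origin near its middle.
- spare_board: Bystander: green circuit board 100 x 60 mm, lying right of the rack, 13 mm high.
- tape: Bystander: roll of tape, 84 mm diameter, 24 mm high.
- terminal_strip: Bystander: green terminal strip 56 x 14 x 16 mm.
- phone: Bystander: white phone 140 x 70 x 9 mm.

How it is judged:
By the outcome, as a careful person would: the job done as asked, in the order asked, and still so for the second after the job is handed in, while the arm keeps its last pose, push and grip.
It also fails if it takes over 59 s, if anything falls off the work surface, if the arm or the gripper's body presses on something with over 40 N, if the wrist force passes 120 N, or if a joint passes its speed limit or range.

ROBOT

A 6-joint arm with a two-finger parallel gripper is mounted at the origin on the work surface. World frame = base frame: x ahead of the robot, y to its left, z up, the work surface at z = 0. Lengths are in m, angles in rad, forces in N, time in s.
With the tool pointing down it reaches from about 0.25 to 0.775 m from the base axis. Payload 4 kg.
Tool frame: the origin (TCP) lies between the finger pads; the fingertips stand 25 mm ahead of it and the grasp point (between the pads) lies 6 mm ahead of it (robot.tip_reach is the z of the fingertips in the tool frame, in m); z points along the fingers, y is the line along which they close (so a half turn about z gives the same grasp; the last joint's range is limited). The gripper opens to 94 mm and grips with 3 to 60 N. Pads are 16 mm wide; open, the fingers measure 119 mm over their backs; the gripper's body (75 mm by 177 mm) begins 78 mm behind the grasp point.
Start: joints at [1.057, 0.087, 1.371, -0, 1.684, -0.103], TCP at [0.22, 0.504, 0.231] pointing down, gripper open.
Joint ranges: [-3.1, 3.1], [-0.76, 2.03], [0.27, 2.55], [-1.08, 4.22], [0.17, 2.65], [-2.57, 2.57]. Speed limits (rad/s): [2.79, 2.79, 3.14, 3.14, 3.14, 3.14].

INTERFACE

Orientations are given as [roll, pitch, yaw] about the fixed x, y, z axes, in that order (R = Rz(yaw) Ry(pitch) Rx(roll)).
In Python, from bench import robot gives the robot as it stands. The module is installed in compiled form; this text tells all that it offers.
- The arm moves only by the shell command python3 -m handwheel 'ROWS'. ROWS is JSON, a list of rows, each a list of 3 entries, a list of its own where there are three numbers: the turn, a rotation vector about the world's x, y, z in units of 90 degrees (1.0 is 90 degrees), then the shift along the world's x, y, z in units of 0.05 m (1.0 is 0.05 m), then the closure, from 0 (fully open) to 1 (shut). A call has 1 to 5 rows; each row shifts and turns the commanded pose from where the row before left it; what a row does not reach is not made up. A row lasts 1/10 s, in which the tool goes at most 50 mm and 8.59 degrees, less where a joint would pass 70% of its speed; a pose out of reach is approached as far as the arm can. A call with a number of a shift or a turn outside -1 to 1 is refused whole. A call with a gripper value outside its range is refused whole. The fingers move at their own pace and stop on an object; the grip force is fixed at half the most. Time passes only in rows, so rows that do not move let the fingers close. It gives the time, the measured TCP pose, the force, the opening and the grip force at its end, in the units of the state.
- robot.get_obs(): the state, without advancing time (a new reading comes with each control period).
- robot.snapshot(name): name is "scene" or "top" or "wrist"; returns (picture, depth): 400x640x3 uint8, red, green, blue; 400x640 float32, m along the optical axis (not along the pixel's ray), 0 where there is no reading.
- robot.calibration(name): a dict with "mtx" (3x3 intrinsics, pixels), "extrinsics" (4x4, takes a point from camera to world coordinates); the wrist camera has in their place "hand_eye" (4x4, takes a point from camera to tool coordinates, whose origin is the TCP and whose axes are the flange's). Camera axes: x right, y down, z forward; pixel columns grow to the right and rows downward; lengths in m; the calibration is good to about 2 mm. A picture is of the moment at which its call begins: read the wrist's pose just before it. calibration takes no time and is no camera call.
- robot.close_job(): hands the job in; it is judged then, once.
Trained networks look in the newest picture that a camera, given by its name, has taken for a name from the list of things; names that differ only in an ending like _2 or _b are one class to them, and where a whole thing is asked for, a point or a joint stands for the part that bears it (a point fixed in the world has none). Each returns a list of dicts, best first, with "p" (0 to 1); they miss things now and then, are a little off and sometimes report something else, mostly with a low value. They report only what shows in the picture. A call takes as long as a camera call.
- robot.boxes_of(query, camera): "bbox" ([left, top, right, bottom] in pixels, round what is visible of it).
The state is a dict: "time": time; "joint_positions": joint angles; "qvel": joint speeds; "joint_torque": joint torques, N m; "tool_pos": TCP position; "ee_rot": TCP orientation; "wrist_force": force on the tool from outside, world axes, zero at the start; "wrist_torque": the same for the moment, N m; "width": finger opening in m; "finger_force": force on a finger pad.
Only numpy, scipy, OpenCV 4.12 (cv2) and the standard library are available. Lean on these libraries where they do the work, as an engineer would, in place of code of your own. Each camera call takes 0.05 s, during which the arm holds its last target. There are 200 camera calls.

## Working session

There is one attempt and no reset: what is moved stays moved. The work goes in short steps, Python scripts to look and compute and a shell command to move; the robot and the scene stay as the last step left them, time stands still between calls to the robot, and variables do not carry over. Pictures are saved under pics/ and viewed, at most 10 in all, crops included, and the job is handed in when it is done.

```bash
mkdir -p pics; cat > h.py <<'E'
import numpy as np,cv2
from bench import robot
def cloud(n):
    o=robot.get_obs(); im,d=robot.snapshot(n); c=robot.calibration(n)
    K=np.array(c["mtx"])
    if n=="wrist":
        from scipy.spatial.transform import Rotation as R
        T=np.eye(4);T[:3,:3]=R.from_euler('xyz',o["ee_rot"]).as_matrix();T[:3,3]=o["tool_pos"];T=T@np.array(c["hand_eye"])
    else: T=np.array(c["extrinsics"])
    v,u=np.mgrid[:400,:640]
    P=np.stack([(u-K[0,2])/K[0,0]*d,(v-K[1,2])/K[1,1]*d,d],-1)@T[:3,:3].T+T[:3,3]
    P[d==0]=np.nan
    return im,P
def save(n,im): cv2.imwrite('pics/'+n+'.png',im[:,:,::-1])
E
python3 - <<'E'
from h import *
print(robot.get_obs())
for n in ("top","scene"):
    im,P=cloud(n); save(n,im); np.save(n+'.npy',P)
    if n=="top":
        for q in ["rack","gate_handle","catch_round","catch_flat","relay","tray","choke"]:
            for b in robot.boxes_of(q,n)[:2]:
                x=[int(k) for k in b["bbox"]]; 
                print(q,round(b["p"],2),x,np.nanmedian(P[x[1]:x[3],x[0]:x[2]].reshape(-1,3),0).round(3))
E
```

```text
{'time': 0.0, 'joint_positions': array([ 1.05691710e+00,  8.79364683e-02,  1.37223786e+00,  2.97528918e-05,
        1.68359621e+00, -1.03122156e-01]), 'qvel': array([-1.25456544e-03,  3.55096936e-05, -4.15714204e-04, -1.33204175e-03,
        2.19770751e-05, -2.84501440e-04]), 'joint_torque': array([-1.95696724e-03, -3.40185070e+01, -3.02420533e+01,  7.14432425e-02,
        3.30184749e-02, -1.82909171e-04]), 'tool_pos': array([0.21938087, 0.50381768, 0.22932257]), 'ee_rot': array([-3.13942938e+00, -2.53604656e-04,  2.73083863e+00]), 'wrist_force': array([-0.20553749, -0.67976547, -0.80690482]), 'wrist_torque': array([ 0.05105116, -0.00412847, -0.05522767]), 'finger_force': 0.0, 'width': 0.09436558413035184}
rack 0.56 [244, 112, 332, 205] [0.668 0.104 0.012]
gate_handle 0.59 [296, 178, 300, 188] [0.58  0.072 0.096]
gate_handle 0.4 [396, 215, 456, 246] [ 0.426 -0.327  0.012]
catch_round 0.58 [262, 158, 290, 175] [0.648 0.14  0.094]
catch_round 0.21 [399, 212, 456, 245] [ 0.432 -0.332  0.012]
catch_flat 0.87 [300, 149, 329, 168] [0.662 0.017 0.094]
relay 0.47 [370, 253, 397, 275] [ 0.328 -0.183  0.001]
tray 0.76 [396, 214, 455, 245] [ 0.429 -0.326  0.012]
choke 0.55 [423, 226, 435, 231] [ 0.43  -0.334  0.027]
```

View pics/top.png

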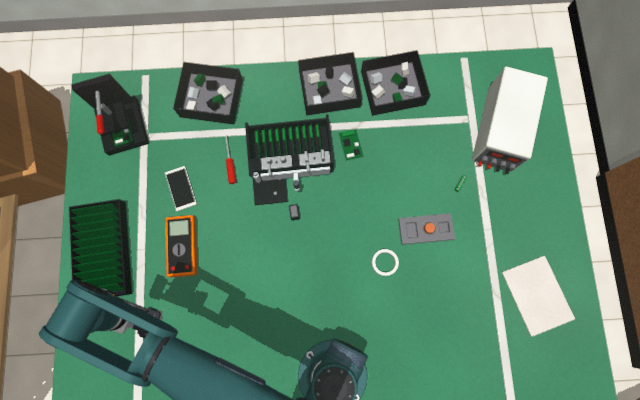

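View pics/scene.png

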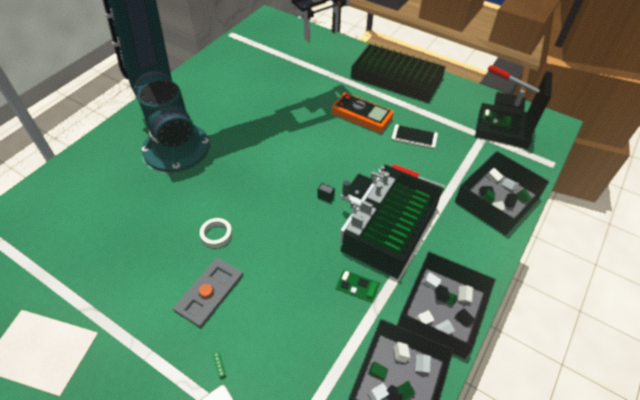

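The top view shows the relay at (294,212), with the handle just above it at (297,183). The round catch is at about (276,166) on the hinge side and the flat catch at (315,158). The tray is at (427,229) with the oblong nest on its left (412,230).

```bash
python3 - <<'E'
from h import *
P=np.load('top.npy')
def reg(x0,y0,x1,y1,zl,zh):
    Q=P[y0:y1,x0:x1].reshape(-1,3); return Q[(Q[:,2]>zl)&(Q[:,2]<zh)]
def rect(n,Q):
    r=cv2.minAreaRect(Q[:,:2].astype(np.float32)*1000); print(n,len(Q),np.median(Q[:,2]).round(3),r)
rect('relay',reg(285,200,304,222,.03,.05))
rect('tray',reg(390,208,462,250,.008,.022))
rect('rim',reg(240,105,340,215,.08,.12))
for q,n in (("catch_round",(258,150,293,178)),("catch_flat",(297,146,332,170))):
    rect(q+' plate',reg(*n,.088,.103)); rect(q+' pins',reg(*n,.115,.14))
    Q=reg(*n,.115,.14);print(Q.round(3).tolist()[:40])
rect('handle',reg(288,170,306,192,.11,.14))
E
```

```text
relay 123 0.039 ((509.34808349609375, 90.73986053466797), (44.48167419433594, 27.772550582885742), 6.3693108558654785)
tray 1052 0.015 ((431.9806213378906, -333.93878173828125), (86.19886016845703, 177.27891540527344), 2.032315254211426)
rim 1377 0.092 ((687.7704467773438, 92.10858154296875), (235.1012725830078, 270.419677734375), 2.7573060989379883)
catch_round plate 355 0.095 ((645.0997314453125, 140.0769805908203), (109.09349060058594, 65.65945434570312), 89.99004364013672)
catch_round pins 50 0.129 ((651.0429077148438, 141.52882385253906), (37.54005813598633, 68.66352844238281), 36.91481399536133)
[[0.664, 0.118, 0.129], [0.665, 0.115, 0.126], [0.664, 0.112, 0.128], [0.665, 0.109, 0.124], [0.662, 0.158, 0.13], [0.662, 0.154, 0.131], [0.661, 0.118, 0.128], [0.66, 0.115, 0.129], [0.66, 0.112, 0.13], [0.659, 0.108, 0.131], [0.659, 0.161, 0.13], [0.659, 0.158, 0.13], [0.657, 0.154, 0.135], [0.659, 0.152, 0.13], [0.657, 0.118, 0.129], [0.656, 0.115, 0.131], [0.655, 0.112, 0.133], [0.656, 0.109, 0.13], [0.657, 0.164, 0.128], [0.657, 0.161, 0.129], [0.655, 0.158, 0.133], [0.655, 0.154, 
[... 1015 characters left out ...]
2], [0.667, -0.012, 0.134], [0.668, 0.044, 0.131], [0.668, 0.04, 0.132], [0.668, -0.006, 0.123], [0.665, -0.009, 0.13], [0.665, -0.012, 0.131], [0.666, 0.044, 0.129], [0.666, 0.041, 0.129], [0.664, 0.038, 0.133], [0.663, -0.008, 0.129], [0.662, -0.011, 0.131], [0.664, 0.044, 0.125], [0.662, 0.041, 0.13], [0.662, 0.038, 0.129], [0.66, -0.008, 0.126], [0.657, -0.011, 0.136], [0.659, 0.044, 0.13], [0.659, 0.041, 0.129], [0.659, 0.038, 0.128], [0.656, -0.008, 0.128], [0.656, -0.011, 0.129], [0.656, -0.014, 0.129], [0.655, 0.044, 0.132], [0.656, 0.041, 0.128], [0.656, 0.038, 0.128]]
handle 29 0.123 ((578.6739501953125, 76.1946792602539), (16.538833618164062, 14.662541389465332), 22.6337833404541)
```

```bash
python3 -m handwheel '[[[0,0,0.067],[0.57,-0.8,0],0],[[0,0,0.067],[0.57,-0.8,0],0],[[0,0,0.067],[0.57,-0.8,0],0],[[0,0,0.067],[0.57,-0.8,0],0],[[0,0,0.067],[0.57,-0.8,0],0]]'; python3 -m handwheel '[[[0,0,0],[0.57,-0.8,0],0],[[0,0,0],[0.57,-0.8,0],0],[[0,0,0],[0.57,-0.8,0],0],[[0,0,0],[0.57,-0.8,0],0],[[0,0,0],[0.4,-0.9,0],0]]'
python3 - <<'E'
from h import *
im,P=cloud("wrist"); save('w1',im); np.save('w1.npy',P)
o=robot.get_obs();print(o["time"],o["tool_pos"],o["ee_rot"],o["joint_positions"])
for q in ("relay","gate_handle"):
  for b in robot.boxes_of(q,"wrist")[:2]: print(q,b)
Q=P.reshape(-1,3)
m=(Q[:,2]>.033)&(Q[:,2]<.045)&(abs(Q[:,0]-.509)<.035)&(abs(Q[:,1]-.091)<.03)
print(m.sum(),cv2.minAreaRect(Q[m][:,:2].astype(np.float32)*1000))
E
```

```text
time: 0.95
tool_pos: [0.3629, 0.3027, 0.2308]
ee_rot: [3.141, 0.001, -3.021]
wrist_force: [0.3, -0.5, 0.1]
width: 0.0942
finger_force: 0.0
time: 1.45
tool_pos: [0.4974, 0.0976, 0.2305]
ee_rot: [3.141, 0.001, -3.026]
wrist_force: [-0.3, 0.7, -0.1]
width: 0.094
finger_force: 0.0
1.5 [0.49968397 0.09035885 0.23006841] [-3.13482106e+00  1.21190826e-03 -3.03394927e+00] [ 0.07154036 -0.00753552  1.46964607 -0.00676227  1.67802413 -1.60762387]
relay {'bbox': [306.8, 166.6, 334.7, 209.2], 'p': 0.97}
gate_handle {'bbox': [284.7, 251.3, 306.0, 286.1], 'p': 0.63}
gate_handle {'bbox': [0.0, 40.3, 55.0, 121.4], 'p': 0.26}
883 ((507.22021484375, 91.3815689086914), (44.20310592651367, 27.7193603515625), 5.676367282867432)
```

View pics/w1.png

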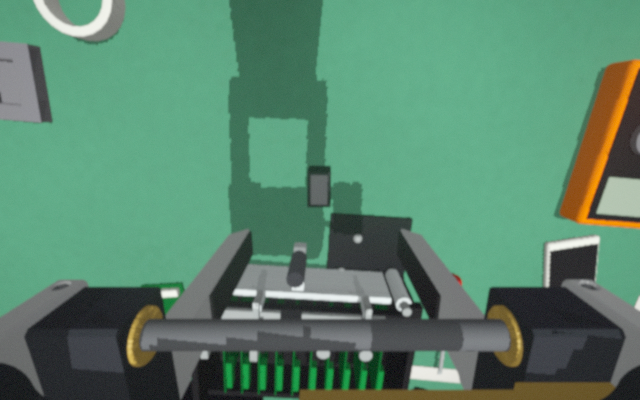

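The relay is at (318,187) between the open fingers and the handle is clear beyond it at (297,268), so I'm descending and gripping.

```bash
python3 -m handwheel '[[[0,0,0],[0.17,0,-0.74],0],[[0,0,0],[0,0,-0.9],0],[[0,0,0],[0,0,-0.9],0],[[0,0,0],[0,0,-0.7],0],[[0,0,0],[0,0,-0.5],0]]'; python3 -m handwheel '[[[0,0,0],[0,0,0],0.3],[[0,0,0],[0,0,0],0.9],[[0,0,0],[0,0,0],1],[[0,0,0],[0,0,0],1],[[0,0,0],[0,0,0],1]]'
```

```text
time: 2.1
tool_pos: [0.5024, 0.1008, 0.0407]
ee_rot: [3.141, -0.004, -3.024]
wrist_force: [-0.3, 0.2, 0.4]
width: 0.0941
finger_force: 0.0
time: 2.6
tool_pos: [0.5057, 0.0994, 0.0452]
ee_rot: [3.142, 0.003, -3.026]
wrist_force: [-0.3, -0.1, -0.0]
width: 0.0576
finger_force: 0.0
```

```bash
python3 -m handwheel '[[[0,0,0],[0,-0.16,0],0.4],[[0,0,0],[0,0,0],0.6],[[0,0,0],[0,0,0],1],[[0,0,0],[0,0,0],1],[[0,0,0],[0,0,0],1]]';python3 -m handwheel '[[[0,0,0],[0,0,0],1],[[0,0,0],[0,0,0],1],[[0,0,0],[0,0,0],1],[[0,0,0],[0,0,0],1]]'
```

```text
time: 3.1
tool_pos: [0.5046, 0.0912, 0.0434]
ee_rot: [3.141, -0.0, -3.026]
wrist_force: [0.1, 1.2, 0.6]
width: 0.0277
finger_force: 9.3
time: 3.5
tool_pos: [0.5046, 0.0913, 0.0434]
ee_rot: [3.142, -0.0, -3.026]
wrist_force: [-0.1, -1.2, -0.1]
width: 0.0279
finger_force: 30.0
```

```bash
python3 -m handwheel '[[[0,0,0],[0,0,0.8],1],[[0,0,0],[0,0,0.8],1],[[0,0,-0.025],[-0.2,-0.6,0.4],1],[[0,0,-0.025],[-0.2,-0.94,0],1],[[0,0,0],[-0.2,-0.94,0],1]]'; python3 -m handwheel '[[[0,0,0],[-0.2,-0.94,0],1],[[0,0,0],[-0.2,-0.94,0],1],[[0,0,0],[-0.2,-0.94,0],1],[[0,0,0],[-0.2,-0.9,0],1],[[0,0,0],[-0.16,-0.94,0],1]]'; python3 -m handwheel '[[[0,0,0],[0,-0.4,0],1],[[0,0,0],[0,0,0],1],[[0,0,0],[0,0,0],1]]'
python3 - <<'E'
from h import *
im,P=cloud("wrist"); save('w2',im); np.save('w2.npy',P)
o=robot.get_obs();print(o["time"],o["tool_pos"],o["ee_rot"],o["joint_positions"],o["width"])
for q in ("tray","relay","choke"):
  for b in robot.boxes_of(q,"wrist")[:2]: print(q,b)
E
```

```text
time: 4.0
tool_pos: [0.4749, -0.0336, 0.1449]
ee_rot: [-3.141, 0.003, -3.103]
wrist_force: [-0.1, -0.1, -1.1]
width: 0.0279
finger_force: 30.0
time: 4.5
tool_pos: [0.4258, -0.2673, 0.1436]
ee_rot: [3.141, 0.001, -3.105]
wrist_force: [-0.3, 0.4, 0.3]
width: 0.0275
finger_force: 30.0
time: 4.8
tool_pos: [0.4265, -0.2854, 0.1431]
ee_rot: [3.14, -0.0, -3.106]
wrist_force: [0.8, -0.9, -0.8]
width: 0.028
finger_force: 30.0
4.85 [ 0.42664523 -0.28479602  0.14320381] [ 3.14027456e+00 -3.24668740e-04 -3.10423742e+00] [-6.99643747e-01  3.97068514e-02  1.59498462e+00  7.59331971e-04
  1.50802746e+00 -2.30784315e+00] 0.028015285758612587
tray {'bbox': [184.7, 152.6, 369.3, 241.2], 'p': 0.68}
relay {'bbox': [300.9, 204.8, 351.5, 296.9], 'p': 0.85}
choke {'bbox': [249.3, 183.1, 286.7, 219.8], 'p': 0.77}
choke {'bbox': [301.1, 205.3, 350.8, 295.6], 'p': 0.54}
```

View pics/w2.png

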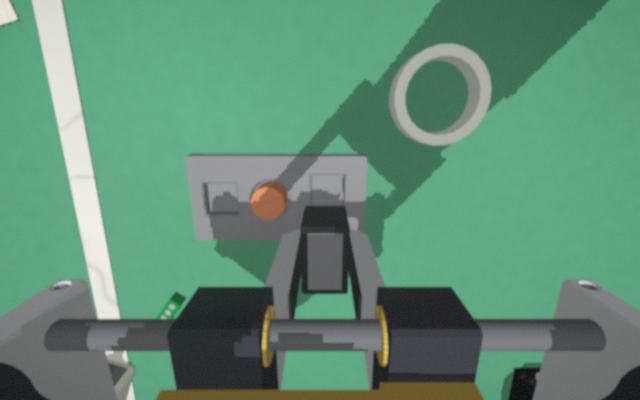

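The held relay is at (325,250), the oblong nest's near part is at (327,188) and the choke is at (268,201). Next I'm measuring the tray edges, the nest and the held relay from depth.

```bash
python3 - <<'E'
from h import *
P=np.load('w2.npy');im=cv2.imread('pics/w2.png')
Q=P.reshape(-1,3)
def rect(n,m): print(n,m.sum(),np.median(Q[m][:,2]),cv2.minAreaRect(Q[m][:,:2].astype(np.float32)*1000))
ok=np.isfinite(Q[:,2])
m=ok&(Q[:,2]>.012)&(Q[:,2]<.02)&(abs(Q[:,0]-.43)<.06)&(abs(Q[:,1]+.334)<.11); rect('tray top',m)
for xs in (.395,.40,.405):
    k=m&(abs(Q[:,0]-xs)<.003); print(xs,Q[k][:,1].min(),Q[k][:,1].max())
n=ok&(Q[:,2]>0)&(Q[:,2]<.0075)&(abs(Q[:,0]-.43)<.03)&(abs(Q[:,1]+.286)<.022); rect('nest floor',n)
for a in (-.31,-.27,-.36,-.4): 
    k=m&(abs(Q[:,1]-a)<.003); print(a,Q[k][:,0].min(),Q[k][:,0].max())
r=ok&(Q[:,2]>.125)&(Q[:,2]<.15)&(abs(Q[:,0]-.43)<.04)&(abs(Q[:,1]+.285)<.013); rect('relay top',r)
print(np.unique(Q[r][:,2].round(3),return_counts=True))
c=ok&(Q[:,2]>.025)&(Q[:,2]<.035)&(abs(Q[:,0]-.43)<.03)&(abs(Q[:,1]+.342)<.03); print('choke',cv2.minEnclosingCircle(Q[c][:,:2].astype(np.float32)))
E
```

```text
tray top 9718 0.0152129107377858 ((429.7821960449219, -331.1998596191406), (84.9616470336914, 170.7670440673828), 1.9413743019104004)
0.395 -0.4172748647225169 -0.24720401681766452
0.4 -0.4173937997035453 -0.24690045053410076
0.405 -0.41691311786784724 -0.24664463972659179
nest floor 971 0.00327432249848425 ((422.4365234375, -283.090576171875), (31.003164291381836, 32.065185546875), 2.462751865386963)
-0.31 0.38678853705061994 0.4605996290816271
-0.27 0.38525288353392073 0.41818809165439685
-0.36 0.3884376875312274 0.4732381978283222
-0.4 0.3897758925214222 0.4744536426628567
relay top 3383 0.13924455999006075 ((428.3708190917969, -285.00030517578125), (25.9926700592041, 44.73936462402344), 89.98796844482422)
(array([0.125, 0.126, 0.127, 0.128, 0.129, 0.13 , 0.131, 0.132, 0.133,
       0.134, 0.135, 0.136, 0.137, 0.138, 0.139, 0.14 , 0.141, 0.142,
       0.146, 0.148, 0.149, 0.15 ]), array([   9,   24,   29,   22,   22,   24,   37,   24,   18,   33,   28,
         33,   59,  345, 1413, 1116,  135,    3,    1,    5,    2,    1]))
choke ((0.430057168006897, -0.3387920558452606), 0.016753382980823517)
```

```bash
python3 -m handwheel '[[[0,0,0],[0,0.035,-0.5],1],[[0,0,0],[0,0,-0.6],1],[[0,0,0],[0,0,-0.3],1],[[0,0,0],[0,0,-0.2],1],[[0,0,0],[0,0,-0.1],1]]';python3 -m handwheel '[[[0,0,0],[0,0,-0.1],1],[[0,0,0],[0,0,-0.07],1],[[0,0,0],[0,0,0],1]]'
```

```text
time: 5.5
tool_pos: [0.4266, -0.2831, 0.0578]
ee_rot: [3.141, -0.001, -3.103]
wrist_force: [-0.5, -0.4, -0.3]
width: 0.0276
finger_force: 30.0
time: 5.8
tool_pos: [0.4268, -0.284, 0.0502]
ee_rot: [-3.141, 0.0, -3.105]
wrist_force: [-0.1, 0.3, -1.5]
width: 0.0278
finger_force: 30.0
```

```bash
python3 -m handwheel '[[[0,0,0],[0,0,-0.05],1],[[0,0,0],[0,0,0],1],[[0,0,0],[0,0,0],0.61],[[0,0,0],[0,0,0],0.61],[[0,0,0],[0,0,0],0.61]]';python3 -m handwheel '[[[0,0,0],[0,0,0.2],0.61],[[0,0,0],[0,0,0.8],0.61],[[0,0,0],[0,0,0.9],0.61],[[0,0,0],[0,0,0.9],0.61],[[0,0,0],[0,0,0.2],0.3]]'
python3 - <<'E'
from h import *
im,P=cloud("wrist")
Q=P.reshape(-1,3);m=(Q[:,2]>.03)&(Q[:,2]<.05)&(abs(Q[:,0]-.43)<.04)&(abs(Q[:,1]+.283)<.025)
z=Q[m];print(robot.get_obs()["tool_pos"],m.sum(),np.percentile(z[:,2],[10,50,90]),cv2.minAreaRect(z[:,:2].astype(np.float32)*1000))
E
```

```text
time: 6.3
tool_pos: [0.4268, -0.2842, 0.0478]
ee_rot: [-3.141, 0.0, -3.105]
wrist_force: [0.0, -0.3, 0.3]
width: 0.0368
finger_force: 0.0
time: 6.8
tool_pos: [0.4289, -0.2859, 0.2053]
ee_rot: [-3.133, 0.009, -3.105]
wrist_force: [1.2, -0.5, 1.6]
width: 0.0419
finger_force: 0.0
[ 0.42867945 -0.28565827  0.20425707] 1059 [0.04240486 0.04361585 0.04465557] ((429.2893981933594, -284.31842041015625), (44.17154312133789, 27.496910095214844), 1.9476138353347778)
```

Relay is seated (top at 43.6 mm, nest floor 4 mm + 40 mm). Next, the catches.

```bash
python3 -m handwheel '[[[0,0,0.01],[0.25,0.8,0.15],0],[[0,0,0],[0.25,0.8,0.15],0],[[0,0,0],[0.25,0.8,0.15],0],[[0,0,0],[0.25,0.8,0.15],0],[[0,0,0],[0.25,0.8,0.15],0]]';python3 -m handwheel '[[[0,0,0.01],[0.25,0.8,0.15],0],[[0,0,0],[0.25,0.8,0.15],0],[[0,0,0],[0.25,0.8,0.15],0],[[0,0,0],[0.25,0.8,0.15],0],[[0,0,0],[0.25,0.8,0.15],0]]';python3 -m handwheel '[[[0,0,0],[0.25,0,0],0],[[0,0,0],[0,0,0],0],[[0,0,0],[0,0,0],0],[[0,0,0],[0,0,0],0]]'
python3 - <<'E'
from h import *
im,P=cloud("wrist"); save('w3',im); np.save('w3.npy',P)
o=robot.get_obs();print(o["time"],o["tool_pos"],o["ee_rot"],o["joint_positions"])
for q in ("catch_round","catch_flat","gate_handle"):
  for b in robot.boxes_of(q,"wrist")[:2]: print(q,b)
Q=P.reshape(-1,3);Q=Q[np.isfinite(Q[:,2])]
m=(Q[:,2]>.122)&(Q[:,2]<.138)&(abs(Q[:,0]-.66)<.04)&(abs(Q[:,1]-.08)<.13)
pts=Q[m]
g=np.zeros((300,400),np.uint8)
ij=((pts[:,:2]-[.6,-.06])*1000).astype(int);g[ij[:,0].clip(0,299),ij[:,1].clip(0,399)]=255
g=cv2.morphologyEx(g,cv2.MORPH_CLOSE,np.ones((3,3)))
n,l,s,c=cv2.connectedComponentsWithStats(g)
for i in range(1,n):
    if s[i,4]>15: print('x %d..%d y %d..%d'%(600+s[i,1],600+s[i,1]+s[i,3],-60+s[i,0],-60+s[i,0]+s[i,2]),s[i,4])
m=(Q[:,2]>.117)&(Q[:,2]<.13)&(abs(Q[:,0]-.579)<.02)&(abs(Q[:,1]-.076)<.02)
print('handle',m.sum(),cv2.minAreaRect(Q[m][:,:2].astype(np.float32)*1000))
E
```

```text
time: 7.35
tool_pos: [0.4886, -0.0822, 0.2337]
ee_rot: [3.141, -0.003, -3.089]
wrist_force: [-0.2, -1.0, -0.3]
width: 0.085
finger_force: 0.0
time: 7.85
tool_pos: [0.5513, 0.1177, 0.271]
ee_rot: [-3.141, -0.003, -3.073]
wrist_force: [0.2, -0.4, 0.3]
width: 0.094
finger_force: 0.0
time: 8.25
tool_pos: [0.5634, 0.1152, 0.2717]
ee_rot: [-3.142, -0.002, -3.075]
wrist_force: [-0.8, -0.2, 0.1]
width: 0.0937
finger_force: 0.0
8.3 [0.56355148 0.11508115 0.27204377] [ 3.14158682e+00 -1.13260064e-03 -3.07476318e+00] [ 1.02847722e-01  1.40582167e-01  1.23039873e+00  4.75688146e-05
  1.77174341e+00 -1.53476861e+00]
catch_round {'bbox': [0.0, 3.8, 58.6, 83.2], 'p': 0.68}
catch_round {'bbox': [297.1, 227.4, 379.7, 282.1], 'p': 0.6}
catch_flat {'bbox': [200.6, 224.6, 278.9, 288.9], 'p': 0.89}
catch_flat {'bbox': [279.7, 187.9, 297.9, 211.3], 'p': 0.59}
gate_handle {'bbox': [279.9, 187.2, 295.8, 214.1], 'p': 0.93}
x 644..676 y 37..47 256
x 647..656 y -14..-7 37
x 647..662 y 151..165 161
x 649..664 y 106..121 155
handle 232 ((578.0046997070312, 77.4271240234375), (16.534420013427734, 16.742515563964844), 6.114662170410156)
```

View pics/w3.png

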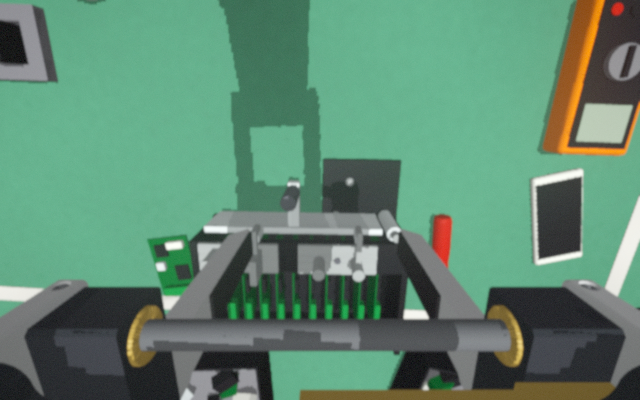

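Pins and plates fit the model: rack origin about (0.628, 0.089), yaw about 2.75°, round catch at (0.6555, 0.136), flat catch at (0.661, 0.016). The handle prediction matches its measured position.

```bash
python3 -m handwheel '[[[0,0,-0.012],[0.8,0.2,0],0],[[0,0,0],[0.8,0.21,0],0],[[0,0,0],[0.24,0,-0.54],0],[[0,0,0],[0,0,-0.8],0],[[0,0,0],[0,0,-0.4],0]]';python3 -m handwheel '[[[0,0,0],[0,0,-0.4],0],[[0,0,0],[0,0,-0.4],0],[[0,0,0],[0,0,-0.3],0],[[0,0,0],[0,0,0],0],[[0,0,0],[0,0,0],0]]'
```

```text
time: 8.95
tool_pos: [0.6552, 0.1359, 0.181]
ee_rot: [-3.141, -0.006, -3.093]
wrist_force: [-0.3, -0.6, -0.3]
width: 0.0938
finger_force: 0.0
time: 9.45
tool_pos: [0.6562, 0.1363, 0.1309]
ee_rot: [3.141, 0.0, -3.092]
wrist_force: [0.4, -1.0, 1.2]
width: 0.0936
finger_force: 0.0
```

```bash
python3 -m handwheel '[[[0,0,0],[0,0,0],0.5],[[0,0,0],[0,0,0],1],[[0,0,0],[0,0,0],1],[[0,0,0],[0,0,0],1],[[0,0,0],[0,0,0],1]]';python3 -m handwheel '[[[0,0,0],[0,0,0],1],[[0,0,0],[0,0,0],1],[[0,0,0],[0,0,0],1],[[0,0,0],[0,0,0],1],[[0,0,0],[0,0,0],1]]'
```

```text
time: 9.95
tool_pos: [0.6562, 0.1364, 0.1308]
ee_rot: [-3.141, 0.0, -3.092]
wrist_force: [-0.9, -1.1, 1.7]
width: 0.0573
finger_force: 3.2
time: 10.45
tool_pos: [0.6563, 0.1364, 0.1309]
ee_rot: [-3.142, 0.0, -3.092]
wrist_force: [-0.6, -0.8, 2.5]
width: 0.0362
finger_force: 30.0
```

```bash
python3 -m handwheel '[[[0,0,0],[0,0,0],0],[[0,0,0],[0,0,0],0],[[0,0,0],[0,0,0],0],[[0,0,0],[0,0,0.5],0],[[0,0,0],[0,0,0.7],0]]';python3 -m handwheel '[[[0,0,0],[0.03,-0.8,0],0],[[0,0,0],[0.03,-0.8,0],0],[[0,0,0],[0.04,-0.8,0],0],[[0,0,0],[0,0,0],0],[[0,0,0],[0,0,0],0]]'
python3 - <<'E'
from h import *
im,P=cloud("wrist"); save('w4',im)
print(robot.get_obs()["time"],robot.get_obs()["tool_pos"])
Q=P.reshape(-1,3);Q=Q[np.isfinite(Q[:,2])]
m=(Q[:,2]>.12)&(Q[:,2]<.138)&(abs(Q[:,0]-.66)<.04)&(abs(Q[:,1]-.08)<.13)
pts=Q[m]
g=np.zeros((300,400),np.uint8)
ij=((pts[:,:2]-[.6,-.06])*1000).astype(int);g[ij[:,0].clip(0,299),ij[:,1].clip(0,399)]=255
g=cv2.morphologyEx(g,cv2.MORPH_CLOSE,np.ones((3,3)))
n,l,s,c=cv2.connectedComponentsWithStats(g)
for i in range(1,n):
    if s[i,4]>15: print('x %d..%d y %d..%d'%(600+s[i,1],600+s[i,1]+s[i,3],-60+s[i,0],-60+s[i,0]+s[i,2]),s[i,4])
E
```

```text
time: 10.95
tool_pos: [0.6545, 0.1364, 0.1873]
ee_rot: [-3.141, -0.007, -3.092]
wrist_force: [1.5, -0.4, 0.5]
width: 0.0728
finger_force: 0.0
time: 11.45
tool_pos: [0.6611, 0.0159, 0.1901]
ee_rot: [3.141, -0.001, -3.094]
wrist_force: [0.3, 1.2, -0.7]
width: 0.0941
finger_force: 0.0
11.5 [0.6610374  0.01693184 0.19014789]
x 644..676 y 36..46 261
x 647..678 y -14..-4 261
x 647..662 y 140..155 167
x 648..663 y 116..131 165
```

View pics/w4.png

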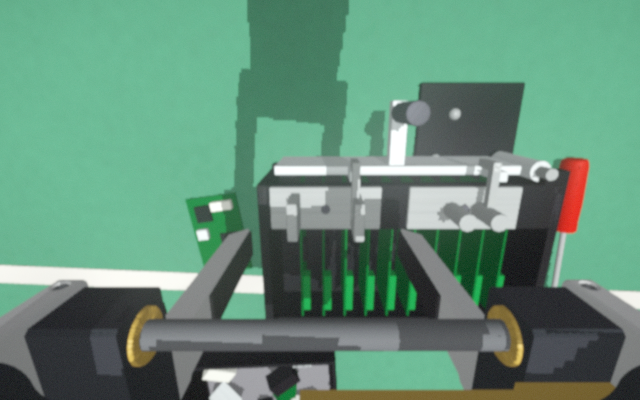

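The round pins are together at (475,215), about 39 mm over the outsides. The flat plates at (293,217) and (358,217) are still open, centred under the tool.

```bash
python3 -m handwheel '[[[0,0,0],[0,0,-0.5],0],[[0,0,0],[0,0,-0.4],0],[[0,0,0],[0,0,-0.28],0],[[0,0,0],[0,0,0],0.5],[[0,0,0],[0,0,0],1]]';python3 -m handwheel '[[[0,0,0],[0,0,0],1],[[0,0,0],[0,0,0],1],[[0,0,0],[0,0,0],1],[[0,0,0],[0,0,0],1],[[0,0,0],[0,0,0],1]]';python3 -m handwheel '[[[0,0,0],[0,0,0],1],[[0,0,0],[0,0,0],1],[[0,0,0],[0,0,0],1]]'
```

```text
time: 12.0
tool_pos: [0.6612, 0.0174, 0.1317]
ee_rot: [3.141, 0.0, -3.091]
wrist_force: [-0.2, -0.1, 0.0]
width: 0.0814
finger_force: 0.0
time: 12.5
tool_pos: [0.6617, 0.0165, 0.1328]
ee_rot: [3.141, 0.002, -3.092]
wrist_force: [-0.8, -0.1, 3.7]
width: 0.0416
finger_force: 3.2
time: 12.8
tool_pos: [0.6617, 0.0165, 0.1328]
ee_rot: [3.142, 0.002, -3.092]
wrist_force: [-0.2, 0.2, 5.1]
width: 0.0366
finger_force: 30.0
```

```bash
python3 -m handwheel '[[[0,0,0],[0,0,0],0],[[0,0,0],[0,0,0],0],[[0,0,0],[0,0,0],0],[[0,0,0],[0,0,0.5],0],[[0,0,0],[0,0,0.64],0.2]]';python3 -m handwheel '[[[0,0,0],[-0.6,0.4,0],0.5],[[0,0,0],[-0.6,0.4,0],0.5],[[0,0,0],[-0.47,0.41,0],0.5],[[0,0,0],[0,0,0],0.5],[[0,0,0],[0,0,0],0.5]]'
python3 - <<'E'
from h import *
im,P=cloud("wrist"); save('w5',im); o=robot.get_obs()
print(o["time"],o["tool_pos"],o["width"])
Q=P.reshape(-1,3);Q=Q[np.isfinite(Q[:,2])]
m=(Q[:,2]>.11)&(Q[:,2]<.138)&(abs(Q[:,0]-.62)<.08)&(abs(Q[:,1]-.08)<.13)
pts=Q[m]
g=np.zeros((300,400),np.uint8)
ij=((pts[:,:2]-[.5,-.06])*1000).astype(int);g[ij[:,0].clip(0,299),ij[:,1].clip(0,399)]=255
g=cv2.morphologyEx(g,cv2.MORPH_CLOSE,np.ones((3,3)))
n,l,s,c=cv2.connectedComponentsWithStats(g)
for i in range(1,n):
    if s[i,4]>15: print('x %d..%d y %d..%d'%(500+s[i,1],500+s[i,1]+s[i,3],-60+s[i,0],-60+s[i,0]+s[i,2]),s[i,4])
E
```

```text
time: 13.3
tool_pos: [0.6595, 0.0165, 0.1854]
ee_rot: [3.141, -0.007, -3.092]
wrist_force: [1.3, 0.2, 0.9]
width: 0.0729
finger_force: 0.0
time: 13.8
tool_pos: [0.5774, 0.0772, 0.1883]
ee_rot: [-3.141, -0.0, -3.091]
wrist_force: [0.1, 0.2, 0.4]
width: 0.0471
finger_force: 0.0
13.85 [0.5778846  0.0767111  0.18824166] 0.04685479217962267
x 568..587 y 68..87 254
x 611..637 y 144..152 147
x 649..660 y 117..124 53
```

View pics/w5.png

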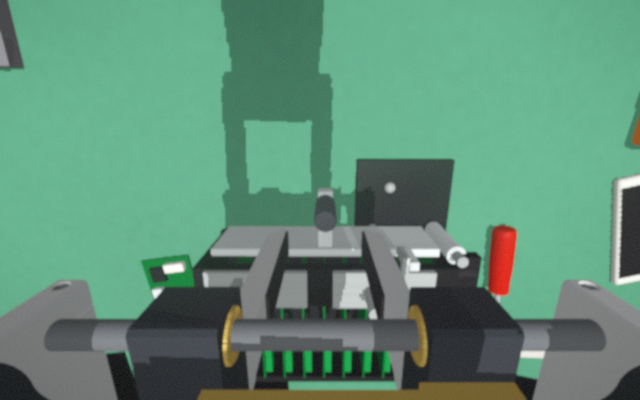

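The handle is at (325,213), centred between the fingers (x 568–587, y 68–87). I'm descending and gripping it.

```bash
python3 -m handwheel '[[[0,0,0],[0,0,-0.5],0.5],[[0,0,0],[0,0,-0.5],0.5],[[0,0,0],[0,0,-0.4],0.5],[[0,0,0],[0,0,-0.12],0.5],[[0,0,0],[0,0,0],1]]';python3 -m handwheel '[[[0,0,0],[0,0,0],1],[[0,0,0],[0,0,0],1],[[0,0,0],[0,0,0],1],[[0,0,0],[0,0,0],1],[[0,0,0],[0,0,0],1]]'
python3 - <<'E'
import numpy as np
h=np.array([.6222,.2043]);r=np.array([.5778,.0772])-h
p0=h+r
for a in np.arange(.1,1.61,.1):
    c,s=np.cos(a),np.sin(a);p=h+np.array([[c,s],[-s,c]])@r
    print(round(a,1),((p-p0)/.05).round(3),p.round(3));p0=p
E
```

```text
time: 14.35
tool_pos: [0.5775, 0.0763, 0.111]
ee_rot: [-3.142, -0.003, -3.093]
wrist_force: [-1.3, -0.2, 0.3]
width: 0.042
finger_force: 0.0
time: 14.85
tool_pos: [0.5785, 0.0775, 0.1139]
ee_rot: [3.141, 0.003, -3.092]
wrist_force: [-0.1, 2.1, 2.5]
width: 0.0174
finger_force: 30.0
0.1 [-0.249  0.101] [0.565 0.082]
0.2 [-0.238  0.126] [0.553 0.089]
0.3 [-0.224  0.149] [0.542 0.096]
0.4 [-0.208  0.171] [0.532 0.105]
0.5 [-0.19  0.19] [0.522 0.114]
0.6 [-0.17   0.208] [0.514 0.124]
0.7 [-0.149  0.224] [0.506 0.136]
0.8 [-0.125  0.238] [0.5   0.148]
0.9 [-0.101  0.249] [0.495 0.16 ]
1.0 [-0.076  0.258] [0.491 0.173]
1.1 [-0.049  0.265] [0.489 0.186]
1.2 [-0.023  0.268] [0.488 0.2  ]
1.3 [0.004 0.269] [0.488 0.213]
1.4 [0.031 0.267] [0.489 0.226]
1.5 [0.057 0.263] [0.492 0.24 ]
1.6 [0.083 0.256] [0.496 0.252]
```

```bash
python3 -m handwheel '[[[0,0,0],[-0.12,0.05,0],1],[[0,0,0],[-0.13,0.05,0],1],[[0,0,0],[-0.24,0.13,0],1],[[0,0,0],[-0.22,0.15,0],1],[[0,0,0],[0,0,0],1]]'
```

```text
time: 15.35
tool_pos: [0.5413, 0.0972, 0.1139]
ee_rot: [3.141, 0.002, -3.091]
wrist_force: [2.1, 1.1, 5.4]
width: 0.0174
finger_force: 30.0
```

```bash
python3 -m handwheel '[[[0,0,0],[-0.21,0.17,0],1],[[0,0,0],[-0.19,0.19,0],1],[[0,0,0],[-0.17,0.21,0],1],[[0,0,0],[-0.15,0.22,0],1],[[0,0,0],[0,0,0],1]]';python3 -m handwheel '[[[0,0,0],[-0.125,0.24,0],1],[[0,0,0],[-0.1,0.25,0],1],[[0,0,0],[-0.076,0.26,0],1],[[0,0,0],[-0.05,0.265,0],1],[[0,0,0],[0,0,0],1]]'
```

```text
time: 15.85
tool_pos: [0.5065, 0.1361, 0.1139]
ee_rot: [-3.141, 0.004, -3.091]
wrist_force: [3.4, 0.3, 6.2]
width: 0.0177
finger_force: 30.0
time: 16.35
tool_pos: [0.4888, 0.187, 0.1138]
ee_rot: [-3.141, 0.003, -3.091]
wrist_force: [1.9, -1.5, 7.0]
width: 0.0173
finger_force: 30.0
```

```bash
python3 -m handwheel '[[[0,0,0],[-0.023,0.268,0],1],[[0,0,0],[0.004,0.27,0],1],[[0,0,0],[0.03,0.267,0],1],[[0,0,0],[0.057,0.263,0],1],[[0,0,0],[0.057,0.18,0],1]]';python3 -m handwheel '[[[0,0,0],[0,0,0],1],[[0,0,0],[0,0,0],1],[[0,0,0],[0,0,0],1]]'
python3 - <<'E'
from h import *
im,P=cloud("top"); save('t2',im); o=robot.get_obs()
r=o["tool_pos"][:2]-np.array([.6222,.2043]); r0=np.array([-.0444,-.1271])
print(o["time"],o["tool_pos"],np.linalg.norm(r),(np.arctan2(r0[1],r0[0])-np.arctan2(r[1],r[0]))%(2*np.pi),o["wrist_force"],o["wrist_torque"])
Q=P.reshape(-1,3);m=(Q[:,2]>.03)&(Q[:,2]<.055)&(abs(Q[:,0]-.428)<.04)&(abs(Q[:,1]+.284)<.025)
print(m.sum(),np.median(Q[m],0))
cv2.imwrite('pics/t2c.png',cv2.resize(im[90:290,150:470,::-1],None,fx=2.5,fy=2.5,interpolation=cv2.INTER_CUBIC))
E
```

```text
time: 16.85
tool_pos: [0.4948, 0.248, 0.1138]
ee_rot: [-3.139, 0.001, -3.092]
wrist_force: [-0.2, -4.0, 7.9]
width: 0.0171
finger_force: 30.0
time: 17.15
tool_pos: [0.4947, 0.2477, 0.1138]
ee_rot: [-3.139, 0.001, -3.092]
wrist_force: [-0.7, -2.7, 8.5]
width: 0.0175
finger_force: 30.0
17.2 [0.49463989 0.24766619 0.11378381] 0.1347301273344889 1.5624260869850293 [ 0.54304197 -3.50619713  8.12621357] [-0.34619667 -0.08273231  0.05200556]
134 [ 0.43034985 -0.28336059  0.04222655]
```

View pics/t2c.png

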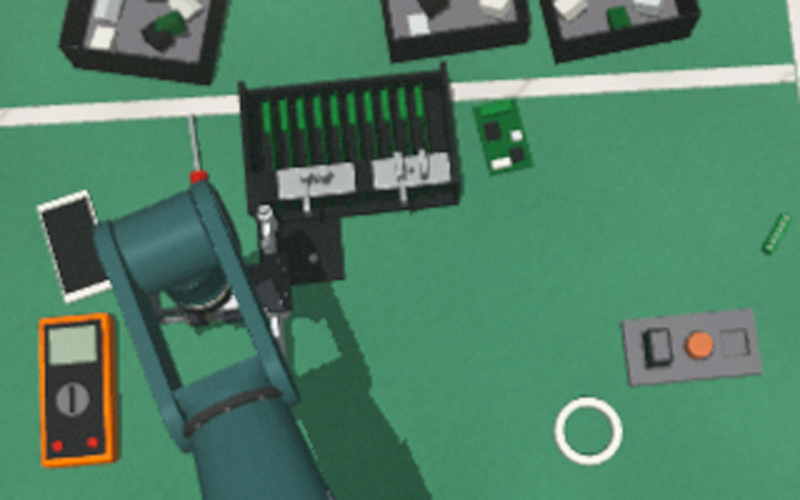

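The picture shows the relay in the oblong nest (657,347), both catches squeezed at (315,180) and (412,168), and the gate standing square to the rack in the gripper's hold. The bystanders are where they were.

```bash
python3 -c "
from bench import robot
print(robot.close_job())"
```

```text
the job is handed in; nothing more can be done
None
```

The job is handed in at about 17 s: the relay is seated in the oblong nest, the round then the flat catch are squeezed together, and the gate is held open by its handle at about 1.56 rad with the bystanders untouched.

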